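# Unclip the cereal dispenser's lid and lay it on the coaster

### The arm

A 7-joint arm with a two-finger parallel gripper is mounted at the origin on the work surface. World frame = base frame: x ahead of the robot, y to its left, z up, the work surface at z = 0. Lengths are in mm, angles in degrees, forces in N, time in s.
With the tool pointing down it reaches from about 350 to 900 mm from the base axis. Payload 7.2 kg.
Tool frame: the origin (TCP) lies on the centre line of the jaws, within the pads' length; the fingertips stand 22 mm ahead of it and the grasp point (between the pads) lies 3 mm ahead of it; z points along the fingers, y is the line along which they close (so a half turn about z gives the same grasp; the last joint's range is limited). The gripper opens to 88 mm and grips with 3 to 60 N. Pads are 20 mm wide; open, the fingers measure 115 mm over their backs; the gripper's body (75 mm by 178 mm) begins 61 mm behind the grasp point.
Start: joints at [62.212, 23.554, -0.728, 91.456, 0.321, 64.991, -4.71], TCP at [253.011, -571.501, 244.653] pointing down, gripper open.
Joint ranges: [-169.25, 169.25], [-16.82, 113.86], [-84.01, 82.57], [7.8, 145.47], [-59.2, 239.2], [7.22, 106.19], [-163.78, 163.78]. Speed limits (degrees/s): [136.94, 136.94, 172.46, 172.46, 180, 180, 180].

### API

Orientations are given as [roll, pitch, yaw] about the fixed x, y, z axes, in that order (R = Rz(yaw) Ry(pitch) Rx(roll)).
In Python, from bench import r, imaging gives the robot as it stands.
- The arm moves only by the tool step_arm, never from a script. Its argument "series" is a list of rows, each a list of 2 entries, a list of its own where there are three numbers: the shift along the tool's x, y, z as a fraction of full scale, then the turn about the tool's z as a fraction of full scale. A call has exactly 10 rows; each row is the pose to reach, as a shift and turn from the pose commanded when the call began, along the tool's axes at that moment; what a row does not reach only later rows make up. Full scale, the value 1, is 200 mm for a shift and 60 degrees for a turn. A row lasts 1/8 s, in which the tool goes at most 62.5 mm and 10.7 degrees, less where a joint would pass 70% of its speed; a pose out of reach is approached as far as the arm can. A call with a number of a shift or a turn outside -1 to 1 is refused whole. A call with a gripper value outside its range is refused whole. "hand" is the opening, from 0 (shut) to 1 (fully open), set as the call begins (left out, the last holds). The fingers move at their own pace and stop on an object; the grip force is fixed at half the most. Time passes only in rows, so rows that repeat a pose let the fingers close, or fill a call up. It gives the time, the measured TCP pose, the force, the opening and the grip force at its end, in the units of the state.
- r.read_state(): the state, without advancing time (a new reading comes with each control period).
- imaging.read_camera(name): name is "scene" or "top"; returns a dict with "img" (420x560x3 uint8, red, green, blue), "K" (3x3 intrinsics, pixels), "rvec" (rotation vector, rad) and "tvec" (3), from world to camera coordinates, as OpenCV has them. Camera axes: x right, y down, z forward; pixel columns grow to the right and rows downward; lengths in mm; the calibration is good to about 2 mm. A picture is of the moment at which its call begins. There is no depth.
- r.job_done(): hands the job in; it is judged then, once.
The state is a dict: "time": time; "joints": joint angles; "joint_velocities": joint speeds; "effort": joint torques, N m; "tool_pos": TCP position; "orientation": TCP orientation; "wrist_force": force on the tool from outside, world axes, zero at the start; "moment": the same for the moment, N m; "grip_width": opening from 0.0 (shut) to 1.0 (fully open); "grip_force": force on a finger pad.
Only numpy, scipy, OpenCV 4.12 (cv2) and the standard library are available. Lean on these libraries where they do the work, as an engineer would, in place of code of your own. Each camera call takes 0.05 s, during which the arm holds its last target. There are 200 camera calls.

### The job

The cereal dispenser is empty and wants refilling. Gently press the snap tab at the edge of its lid inward and keep it pressed until the lid pops up by itself, then lift the lid off by its grip bar and lay it down the right way up, in the middle of the bamboo coaster. Do not force the tab, do not pull at a lid that is still clipped, and leave the ramekin, the cake dome and the scoop where they are.

Things in the scene. Friction and masses are not known exactly. Their poses are not given: they have to be found in the camera images.
- dispenser: Compact cereal dispenser screwed to the shelf: foot 130 x 130 mm, clear square hopper 90 mm wide, rim 190 mm up, top of the closed lid's plate 195 mm, of its grip bar 217 mm. Origin: centre of the foot's underside, z up. Its +x side, which looks away from the robot give or take 25 degrees, is the tab side. A twist knob stands out 69 mm from the axis on its +y side, 87 mm up.
- tab: Grey flexing snap tab in the middle of the dispenser's +x side. Origin: at its root, 135 mm up, 38 mm from the dispenser's axis; x outward, z up along the tab; it moves inward with the press. Its button, 26 mm wide and 14 mm high, is centred 44 mm above the origin; its flat outer face stands 25 to 39 mm outward of the origin, 11 to 25 mm proud of the lid's skirt: this differs each time.
- tab_root (a point): The same point as the tab's origin. How the tab acts: press its button level, towards the dispenser's axis, from outside; it springs back with about 1.4 N per mm of press plus up to 3 N of rubbing, lets the lid go after about 3.5 to 5 mm of press and meets a hard stop at 5.8 mm. More than 15 N cracks it. Where the button is has to be found by touch or sight.
- lid_edge (a point): Middle of the lid's upper edge over the tab, 52 mm from the lid's middle, 195 mm up while clipped. With the tab kept pressed past its release point a damped spring raises this edge by about 12 mm within a second, the lid pivoting on the opposite rim (tilt about 0.13 rad, grip bar up about 6 mm). Then the tab can be let go and no longer catches.
- lid_grip (a point): Centre of the grip bar on the lid: bar 60 mm long (x), 16 wide (y), 22 high, in the middle of the lid, plate 11 mm below. Axes as the dispenser's. White plastic lid 104 (x) x 100 (y) mm, about 120 g; its skirt hangs 18 mm over the rim, and its underside is 34 mm below this point. 206 mm up while clipped. Once popped it lifts straight up.
- coaster: Square bamboo coaster, loose, 130 x 130 mm, 10 mm thick, slatted top. Origin: centre of its underside, z up. On one side of the dispenser, left or right.
- ramekin: Grey ceramic ramekin, 90 mm across, 50 mm high; origin: centre of its underside. On the other side of the dispenser from the coaster. Leave it alone.
- dome: Glass cake dome, 148 mm across, 148 mm high with its knob, standing on a marble board 170 mm across and 12 mm thick; origin: centre of the dome's lower rim. Leave it alone.
- scoop: Steel ice cream scoop, about 220 mm long, lying flat; origin: middle of its length, at its underside. Leave it alone.
There are look-alikes about, which are no part of the job. Leave any pink or purple look-alike of the dispenser alone. Of the things that look like the coaster, take the one that is farthest to the robot's left at the start.

How it is judged (in metres and radians):
On the way, in this order (a step that is already met when the one before it is completed fails the run):
1. the lid has popped up by itself (its grip bar at least 3.5 mm above its clipped height, lid not touched) while the fingers keep the tab pressed (z of lid_grip in the frame of dispenser above 0.2095 m and contact force between the fingers and tab above 1 N and contact force between the fingers and lid below 0.5 N), for 0.1 s.
2. the lid is lifted clear of the dispenser (z of lid_grip in the frame of dispenser above 0.235 m), for 0.05 s.
At the end, for the whole second after the job is handed in: The lid lies the right way up and flat (within 0.06 rad) on the coaster, its grip bar's centre within 30 mm of the coaster's middle, at rest and released; the coaster lies flat on the shelf (horizontal distance between lid_grip and coaster below 0.03 m and z of lid_grip in the frame of coaster between 0.04 and 0.048 m and angle between each of lid_grip, coaster's own z axis and vertical below 0.06 rad and height (world z) of coaster below 0.005 m and linear speed of lid below 0.02 m/s); the robot touches nothing.
It fails at once if more than 15 N on the snap tab: it cracks (contact force between anything else and tab above 15 N).
It fails at once if the lid is pulled with more than 12 N against the tab while still clipped (contact force between lid and tab above 12 N).
It fails at once if the lid is banged down or the coaster hit with more than 25 N (contact force between any of lid, the fingers and coaster above 25 N).
It fails at once if the ramekin, the cake dome or the scoop is moved by more than 15 mm (distance of any of ramekin, dome, scoop from where it was at the start of the episode above 0.015 m).
It also fails if it takes over 61 s, if anything falls off the work surface, if the arm or the gripper's body presses on something with over 40 N, if the wrist force passes 120 N, or if a joint passes its speed limit or range.

## Working session

There is one attempt and no reset: what is moved stays moved. The work goes in short steps, Python scripts to look and compute and a tool call to move; the robot and the scene stay as the last step left them, time stands still between calls to the robot, and variables do not carry over. Pictures are saved under pics/ and viewed, at most 10 in all, crops included, and the job is handed in when it is done.

Besides the shell and the picture viewer there is one more tool, called after "Request:" as a command line: name --argument value ..., lists and objects as JSON in quotes. step_arm: Moves the arm, as the interface text tells. Its arguments: {"type":"object","properties":{"series":{"type":"array","items":{"type":"array"}},"hand":{"type":"number"}},"required":["series"]}

```bash
ls; mkdir -p pics
python3 - <<'E'
from bench import r, imaging
import cv2
for n in("scene","top"):
    c=imaging.read_camera(n); cv2.imwrite(f"pics/{n}0.png",cv2.cvtColor(c["img"],cv2.COLOR_RGB2BGR)); print(n,c["K"],c["rvec"],c["tvec"])
s=r.read_state();print({k:s[k] for k in("time","tool_pos","orientation","wrist_force","grip_width")})
E
```

```text
pics
scene [[491.87118589   0.         277.65040968]
 [  0.         491.87118589 217.93181961]
 [  0.           0.           1.        ]] [ 1.67832744  1.79861646 -0.79592031] [ 131.82161231 -272.91693132 1881.04792125]
top [[436.56743829   0.         282.9890219 ]
 [  0.         436.56743829 212.04290265]
 [  0.           0.           1.        ]] [ 2.17491968 -2.14063607  0.14635404] [ -85.66357667  578.63053974 1156.58515228]
{'time': 0.1, 'tool_pos': array([ 252.78597638, -571.12438848,  243.91220247]), 'orientation': array([-1.79916480e+02,  6.73561415e-03,  2.38809127e+01]), 'wrist_force': array([ 0.42373361, -0.17139068,  0.06831997]), 'grip_width': 1.0015093426746904}
```

View pics/scene0.png

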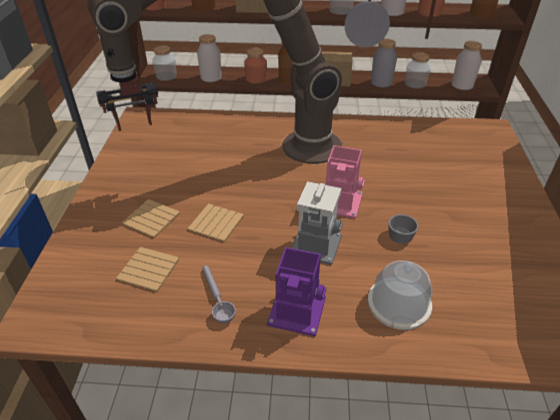

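View pics/top0.png

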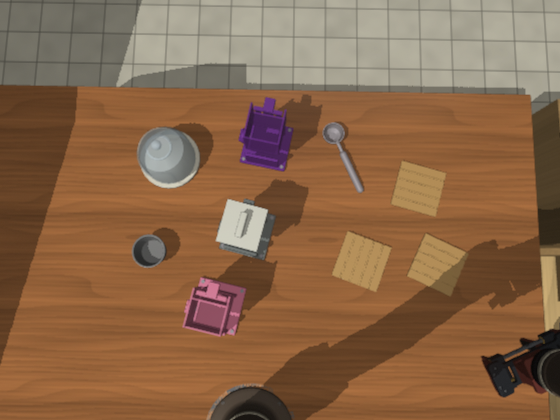

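```bash
cat > h.py <<'E'
import numpy as np, cv2
from bench import r, imaging
def ray(c,uv):
    R=cv2.Rodrigues(np.array(c["rvec"],float))[0]; t=np.array(c["tvec"],float).ravel()
    d=R.T@np.linalg.inv(c["K"])@np.array([uv[0],uv[1],1.]); return -R.T@t,d
def at(c,uv,z):
    o,d=ray(c,uv); return o+d*(z-o[2])/d[2]
def proj(c,P):
    return cv2.projectPoints(np.array(P,float).reshape(-1,3),np.array(c["rvec"],float),np.array(c["tvec"],float),c["K"],None)[0][:,0]
E
python3 - <<'E'
import cv2,numpy as np
a=cv2.imread("pics/top0.png")[185:275,200:290];b=cv2.imread("pics/scene0.png")[175:265,280:360]
b=cv2.copyMakeBorder(b,0,0,0,10,0)
cv2.imwrite("pics/crop.png",cv2.resize(np.hstack([a,b]),None,fx=4.4,fy=4.4,interpolation=cv2.INTER_CUBIC))
E
```

```text
(no output)
```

View pics/crop.png

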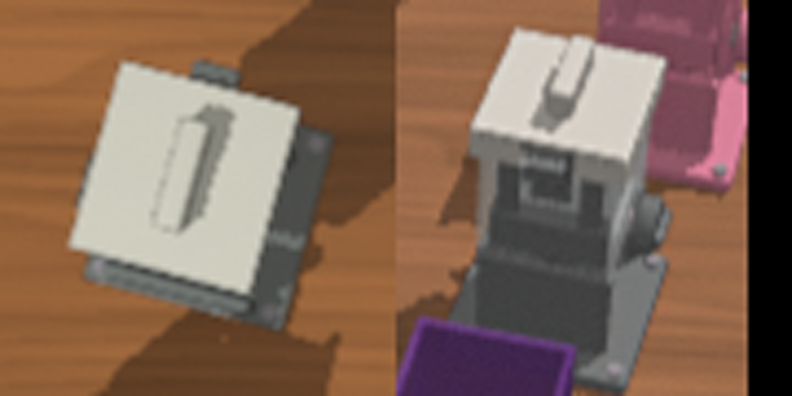

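Run:
```python
from h import *
from scipy.optimize import least_squares
T=imaging.read_camera("top");S=imaging.read_camera("scene")
tp=np.array([[227.7,198.9],[268.2,209.3],[256.8,251.6],[215.5,241.4]])
for p in tp: print(at(T,p,195))
L=np.array([[52,50],[52,-50],[-52,-50],[-52,50]])
sp=np.array([[332.7,211.8],[296.8,204.5],[307,181.4],[341.6,188.6]])
# scene order: far-left(+x,+y), (+x,-y), (-x,-y), (-x,+y)
def model(q):
    c,s=np.cos(q[2]),np.sin(q[2]); xy=L@np.array([[c,s],[-s,c]])+q[:2]
    return np.c_[xy,np.full(4,195)]
for w in((1,0),(0,1),(1,1)):
    f=least_squares(lambda q:np.r_[w[0]*(proj(T,model(q))-tp).ravel(),w[1]*(proj(S,model(q))-sp).ravel()],[600,0,0.])
    print("lid",w,f.x[:2],np.degrees(f.x[2]),f.cost)
q=f.x;c,s=np.cos(q[2]),np.sin(q[2]);R=np.array([[c,-s],[s,c]])
for p in([244.8,198.9],[254.5,200.9]): print("btn",R.T@(at(T,p,186)[:2]-q[:2]))
# coasters
for b in(T,):
  hsv=cv2.cvtColor(b["img"],cv2.COLOR_RGB2HSV)
  m=cv2.inRange(hsv,(12,70,110),(28,190,255))
  m=cv2.morphologyEx(m,cv2.MORPH_CLOSE,np.ones((5,5)));m=cv2.morphologyEx(m,cv2.MORPH_OPEN,np.ones((9,9)))
  for k in cv2.findContours(m,0,2)[0]:
    if 1000<cv2.contourArea(k)<4000:
      bx=cv2.boxPoints(cv2.minAreaRect(k));w=np.array([at(b,p,10)[:2] for p in bx])
      e=w[1]-w[0];print("coaster",bx.mean(0),w.mean(0),np.linalg.norm(w-np.roll(w,1,0),axis=1),np.degrees(np.arctan2(e[1],e[0])))
for n,p,z in(("ramekin",(149,251),50),("domebase",(168,160),80),("scoop",(348,158),10),("purple",(266,137),190),("pink",(215,305),190)): print(n,at(T,p,z))
```

```text
[588.88940199  56.42617479 195.        ]
[565.50801   -40.3818239 195.       ]
[465.05011456 -15.65161765 195.        ]
[487.40076668  81.85244794 195.        ]
lid (1, 0) [526.71471152  20.56717688] -13.607121915976037 0.10999955489919051
lid (0, 1) [529.39526039  21.42413349] -14.181737278824308 0.1009201765218826
lid (1, 1) [527.34814892  20.94684408] -13.800931762690938 0.9901837457043634
btn [62.86365642 10.8906499 ]
btn [ 64.10143581 -12.88753773]
ramekin [467.59136056 279.68501992  50.        ]
domebase [709.67735366 233.33578126  80.        ]
scoop [ 741.73253735 -259.37453467   10.        ]
purple [743.88492631 -31.36714915 190.        ]
pink [340.43868455  78.55827052 190.        ]
```

Request:
step_arm --series '[[[0.1,-0.06,-0.1],0.06],[[0.3,-0.2,-0.2],0.2],[[0.5,-0.33,-0.3],0.36],[[0.7,-0.46,-0.3],0.5],[[0.85,-0.57,-0.3],0.6],[[0.95,-0.63,-0.3],0.628],[[0.95,-0.63,-0.3],0.628],[[0.95,-0.63,-0.3],0.628],[[0.95,-0.63,-0.3],0.628],[[0.95,-0.63,-0.3],0.628]]' --hand 0

```text
time: 1.45
tool_pos: [375.1, -380.1, 304.5]
orientation: [180.0, 0.0, -13.9]
wrist_force: [-0.6, 1.0, 0.4]
grip_width: 0.006
grip_force: 0.0
```

Run:
```python
import cv2,numpy as np
a=cv2.imread("pics/top0.png")[150:300,320:480]
cv2.imwrite("pics/crop2.png",cv2.resize(a,None,fx=4,fy=4,interpolation=cv2.INTER_CUBIC))
```

```text
(no output)
```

View pics/crop2.png

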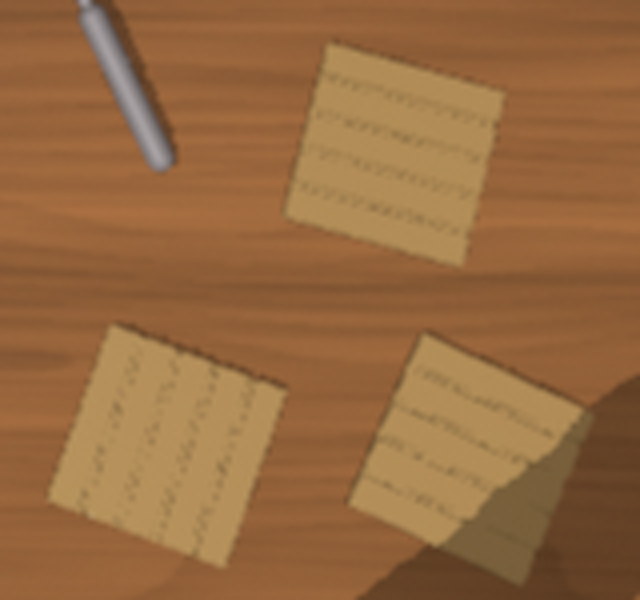

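Request:
step_arm --series '[[[0.05,-0.1,0],0],[[0.15,-0.35,0],0],[[0.25,-0.6,0],0],[[0.35,-0.85,0],0],[[0.4,-1,0],0],[[0.4,-1,0],0],[[0.4,-1,0],0],[[0.4,-1,0],0],[[0.4,-1,0],0],[[0.4,-1,0],0]]'

```text
time: 2.7
tool_pos: [500.9, -204.8, 304.7]
orientation: [180.0, -0.0, -13.9]
wrist_force: [0.8, -0.7, 0.0]
grip_width: 0.004
grip_force: 0.0
```

Request:
step_arm --series '[[[0.05,-0.1,0],0],[[0.1,-0.35,0],0],[[0.2,-0.6,0],0],[[0.3,-0.85,0],0],[[0.32,-1,0],0],[[0.32,-1,0],0],[[0.32,-1,0],0],[[0.32,-1,0],0],[[0.32,-1,0],0],[[0.32,-1,0],0]]'

```text
time: 3.95
tool_pos: [610.8, -25.9, 304.8]
orientation: [180.0, -0.0, -13.9]
wrist_force: [0.6, 0.2, -0.5]
grip_width: 0.008
grip_force: 0.0
```

Run:
```python
from h import *
T=imaging.read_camera("top")
w=np.array([at(T,p,10)[:2] for p in [(347.75,230.75),(392,246.75),(376.5,292),(332.25,275)]])
print(w,w.mean(0),np.linalg.norm(w-np.roll(w,1,0),axis=1))
s=r.read_state();d=np.array([527.3,21])-s["tool_pos"][:2];t=np.radians(-13.8);print(s["time"],s["tool_pos"],s["joints"],"TCP in disp", -np.array([d@[np.cos(t),np.sin(t)],d@[-np.sin(t),np.cos(t)]]))
```

```text
[[ 533.89212991 -257.8975369 ]
 [ 491.31682625 -380.70183962]
 [ 366.90222715 -336.10265883]
 [ 411.14140627 -214.77419279]] [ 450.81314739 -297.36905704] [130.10519959 129.97520243 132.16686194 129.14217608]
4.0 [610.8776319  -25.73078922 304.75611485] [   7.98916793   20.57349828  -13.71849279   88.07348086    5.03564733
   71.95187781 -110.28645401] TCP in disp [ 92.3119601  -25.44580982]
```

Request:
step_arm --series '[[[0,-0.06,0],0],[[0,-0.127,0.1],0],[[0,-0.127,0.25],0],[[0,-0.127,0.4],0],[[0,-0.127,0.5],0],[[0,-0.127,0.554],0],[[0,-0.127,0.554],0],[[0,-0.127,0.554],0],[[0,-0.127,0.554],0],[[0,-0.127,0.554],0]]'

```text
time: 5.25
tool_pos: [617.3, -0.6, 194.4]
orientation: [-180.0, -0.1, -13.8]
wrist_force: [-0.1, 0.2, -1.2]
grip_width: 0.006
grip_force: 0.0
```

Run:
```python
from h import *
T=imaging.read_camera("top");S=imaging.read_camera("scene")
a=T["img"][170:260,200:290];b=S["img"][160:250,270:360]
cv2.imwrite("pics/c3.png",cv2.cvtColor(cv2.resize(np.hstack([a,b]),None,fx=4.4,fy=4.4,interpolation=cv2.INTER_CUBIC),cv2.COLOR_RGB2BGR))
```

```text
(no output)
```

View pics/c3.png

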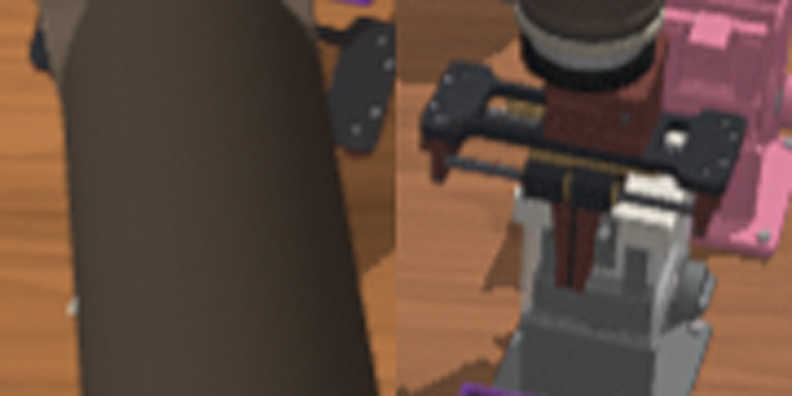

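Request:
step_arm --series '[[[-0.02,0,0],0],[[-0.04,0,0],0],[[-0.06,0,0],0],[[-0.065,0,0],0],[[-0.068,0,0],0],[[-0.07,0,0],0],[[-0.072,0,0],0],[[-0.074,0,0],0],[[-0.074,0,0],0],[[-0.074,0,0],0]]'

```text
time: 6.6
tool_pos: [603.0, 2.8, 193.9]
orientation: [-180.0, -0.0, -13.8]
wrist_force: [1.4, -1.3, -1.8]
grip_width: 0.007
grip_force: 1.0
```

Request:
step_arm --series '[[[-0.0015,0,0],0],[[-0.003,0,0],0],[[-0.0045,0,0],0],[[-0.006,0,0],0],[[-0.0075,0,0],0],[[-0.009,0,0],0],[[-0.01,0,0],0],[[-0.01,0,0],0],[[-0.01,0,0],0],[[-0.01,0,0],0]]'

```text
time: 7.85
tool_pos: [600.9, 3.4, 194.0]
orientation: [-180.0, -0.0, -13.8]
wrist_force: [4.8, -0.8, -0.8]
grip_width: 0.01
grip_force: 2.5
```

Request:
step_arm --series '[[[-0.001,0,0],0],[[-0.002,0,0],0],[[-0.003,0,0],0],[[-0.004,0,0],0],[[-0.005,0,0],0],[[-0.005,0,0],0],[[-0.005,0,0],0],[[-0.005,0,0],0],[[-0.005,0,0],0],[[-0.005,0,0],0]]'

```text
time: 9.1
tool_pos: [600.1, 3.5, 194.0]
orientation: [-180.0, -0.0, -13.8]
wrist_force: [5.2, -1.3, -1.5]
grip_width: 0.008
grip_force: 2.8
```

Request:
step_arm --series '[[[-0.001,0,0],0],[[-0.002,0,0],0],[[-0.003,0,0],0],[[-0.004,0,0],0],[[-0.005,0,0],0],[[-0.005,0,0],0],[[-0.005,0,0],0],[[-0.005,0,0],0],[[-0.005,0,0],0],[[-0.005,0,0],0]]'

```text
time: 10.35
tool_pos: [599.0, 3.8, 194.0]
orientation: [-180.0, -0.0, -13.8]
wrist_force: [5.5, -1.3, -1.2]
grip_width: 0.006
grip_force: 2.7
```

```bash
cat > look.py <<'E'
from h import *
import sys
S=imaging.read_camera("scene");s=[r.read_state()["wrist_force"]]
cv2.imwrite(f"pics/{sys.argv[1]}.png",cv2.cvtColor(cv2.resize(S["img"][170:250,280:360],None,fx=6,fy=6,interpolation=cv2.INTER_CUBIC),cv2.COLOR_RGB2BGR))
print(s)
E
python3 look.py p1
```

```text
[array([ 5.23391416, -0.55649049, -0.97911612])]
```

Request:
step_arm --series '[[[-0.001,0,0],0],[[-0.002,0,0],0],[[-0.003,0,0],0],[[-0.004,0,0],0],[[-0.005,0,0],0],[[-0.005,0,0],0],[[-0.005,0,0],0],[[-0.005,0,0],0],[[-0.005,0,0],0],[[-0.005,0,0],0]]'

```text
time: 11.65
tool_pos: [598.3, 4.0, 194.0]
orientation: [-180.0, -0.1, -13.8]
wrist_force: [6.0, -1.1, -2.3]
grip_width: 0.004
grip_force: 3.2
```

```bash
python3 look.py p2; python3 -c "
import cv2,numpy as np
d=cv2.absdiff(cv2.imread('pics/p1.png'),cv2.imread('pics/p2.png')).max(2);print(d.mean(),(d>30).sum()/36)"
```

```text
[array([ 7.35129613, -0.92645078, -1.52890585])]
2.5286631944444444 13.194444444444445
```

Request:
step_arm --series '[[[-0.001,0,0],0],[[-0.002,0,0],0],[[-0.003,0,0],0],[[-0.004,0,0],0],[[-0.005,0,0],0],[[-0.005,0,0],0],[[-0.005,0,0],0],[[-0.005,0,0],0],[[-0.005,0,0],0],[[-0.005,0,0],0]]'

```text
time: 12.95
tool_pos: [597.6, 4.2, 194.0]
orientation: [-180.0, -0.1, -13.8]
wrist_force: [6.4, -2.0, -1.6]
grip_width: 0.005
grip_force: 3.6
```

```bash
python3 look.py p3; python3 -c "
import cv2,numpy as np
d=cv2.absdiff(cv2.imread('pics/p1.png'),cv2.imread('pics/p3.png')).max(2);print(d.mean(),(d>30).sum()/36)"
```

```text
[array([ 7.15328764, -1.01138758, -1.5704134 ])]
3.6767230902777777 82.77777777777777
```

Image change is growing; check whether the lid popped.

```bash
python3 look.py p4; python3 -c "
import cv2,numpy as np
a,b=cv2.imread('pics/p1.png'),cv2.imread('pics/p4.png')
cv2.imwrite('pics/c4.png',cv2.resize(np.hstack([a,b]),(800,400)))
d=cv2.absdiff(a,b).max(2);print((d>30).sum()/36)"
```

```text
[array([ 7.13992574, -1.07529113, -1.69426235])]
82.88888888888889
```

View pics/c4.png

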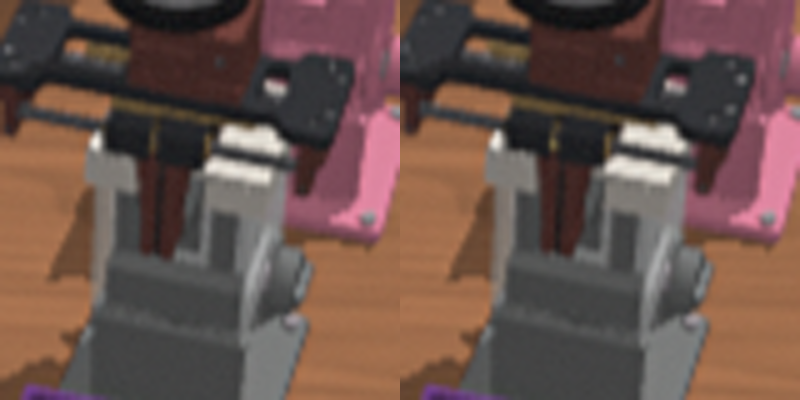

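Request:
step_arm --series '[[[-0.001,0,0],0],[[-0.002,0,0],0],[[-0.003,0,0],0],[[-0.004,0,0],0],[[-0.004,0,0],0],[[-0.004,0,0],0],[[-0.004,0,0],0],[[-0.004,0,0],0],[[-0.004,0,0],0],[[-0.004,0,0],0]]'

```text
time: 14.3
tool_pos: [597.1, 4.3, 194.1]
orientation: [-180.0, -0.1, -13.8]
wrist_force: [7.9, -2.1, -2.1]
grip_width: 0.005
grip_force: 4.0
```

```bash
cat > chk.sh <<'E'
python3 look.py $1; python3 -c "
import cv2,sys
a,b=cv2.imread('pics/p4.png'),cv2.imread('pics/$1.png')
d=cv2.absdiff(a,b).max(2);print((d>30).sum()/36,'left corner',d[140:190,95:160].mean(),'right',d[150:230,250:345].mean())"
E
bash chk.sh p5
```

```text
[array([ 8.78753726, -0.68372503, -2.57538528])]
9.61111111111111 left corner 5.326461538461539 right 7.031842105263158
```

Request:
step_arm --series '[[[-0.001,0,0],0],[[-0.002,0,0],0],[[-0.003,0,0],0],[[-0.003,0,0],0],[[-0.003,0,0],0],[[-0.003,0,0],0],[[-0.003,0,0],0],[[-0.003,0,0],0],[[-0.003,0,0],0],[[-0.003,0,0],0]]'

```text
time: 15.6
tool_pos: [596.9, 4.3, 194.2]
orientation: [-180.0, -0.2, -13.8]
wrist_force: [9.3, -1.9, -2.8]
grip_width: 0.004
grip_force: 4.7
```

```bash
bash chk.sh p6
```

```text
[array([ 9.2676935 , -1.13818253, -2.78635733])]
30.305555555555557 left corner 6.547384615384615 right 9.282894736842104
```

```bash
python3 -c "
import cv2,numpy as np
a,b=cv2.imread('pics/p1.png'),cv2.imread('pics/p6.png')
cv2.imwrite('pics/c5.png',cv2.resize(np.hstack([a[100:340,60:360],b[100:340,60:360]]),(800,320)))"
```

```text
(no output)
```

View pics/c5.png

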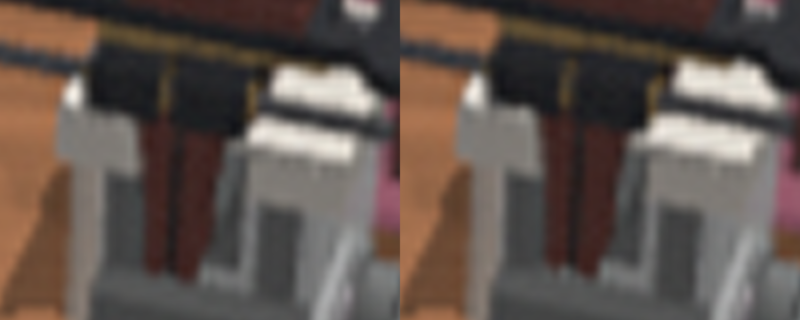

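Request:
step_arm --series '[[[-0.0005,0,0],0],[[-0.001,0,0],0],[[-0.0015,0,0],0],[[-0.002,0,0],0],[[-0.0025,0,0],0],[[-0.0025,0,0],0],[[-0.0025,0,0],0],[[-0.0025,0,0],0],[[-0.0025,0,0],0],[[-0.0025,0,0],0]]'

```text
time: 16.9
tool_pos: [596.8, 4.3, 194.2]
orientation: [-180.0, -0.2, -13.8]
wrist_force: [10.5, -2.0, -3.7]
grip_width: 0.008
grip_force: 5.3
```

```bash
bash chk.sh p7
```

```text
[array([10.51300299, -2.06302796, -2.88701843])]
56.47222222222222 left corner 9.409538461538462 right 10.927368421052632
```

Run:
```python
import cv2,numpy as np
s0=cv2.imread("pics/scene0.png",0)
c3=cv2.resize(cv2.imread("pics/c3.png",0)[:,396:],(90,90),interpolation=cv2.INTER_AREA)
p=lambda n:cv2.resize(cv2.imread(f"pics/{n}.png",0),(80,80),interpolation=cv2.INTER_AREA)
for u in(299,302,330,334):
    print(u);print("rows",list(range(190,222)))
    print("s0",s0[190:222,u].tolist());print("c3",c3[30:62,u-270].tolist())
    for n in("p1","p7"): print(n,p(n)[20:52,u-280].tolist())
```

```text
299
rows [190, 191, 192, 193, 194, 195, 196, 197, 198, 199, 200, 201, 202, 203, 204, 205, 206, 207, 208, 209, 210, 211, 212, 213, 214, 215, 216, 217, 218, 219, 220, 221]
s0 [113, 117, 117, 110, 108, 108, 109, 118, 155, 194, 208, 211, 214, 217, 170, 108, 106, 113, 115, 115, 111, 106, 103, 105, 105, 105, 107, 109, 108, 108, 109, 111]
c3 [34, 30, 35, 75, 108, 109, 90, 68, 52, 38, 29, 31, 42, 46, 56, 93, 115, 119, 119, 119, 115, 109, 106, 106, 108, 109, 110, 112, 112, 113, 114, 114]
p1 [119, 126, 124, 104, 67, 68, 137, 199, 222, 193, 145, 123, 121, 122, 123, 122, 121, 112, 106, 107, 107, 106, 106, 107, 108, 108, 110, 111, 111, 112, 114, 114]
p7 [121, 124, 110, 77, 59, 88, 171, 216, 223, 194, 145, 121, 122, 123, 123, 123, 121, 112, 107, 107, 108, 106, 106, 107, 108, 108, 111, 112, 111, 111, 113, 114]
302
rows [190, 191, 192, 193, 194, 195, 196, 197, 198, 199, 200, 201, 202, 203, 204, 205, 206, 207, 208, 209, 210, 211, 212, 213, 214, 215, 216, 217, 218, 219, 220, 221]
s0 [116, 145, 188, 208, 211, 213, 210, 211, 209, 209, 208, 209, 210, 212, 193, 147, 113, 113, 113, 114, 116, 117, 119, 114,
[... 1382 characters left out ...]
 207, 208, 209, 210, 211, 212, 213, 214, 215, 216, 217, 218, 219, 220, 221]
s0 [207, 209, 208, 207, 207, 207, 207, 208, 208, 207, 208, 209, 211, 213, 211, 206, 180, 147, 136, 127, 121, 121, 124, 125, 127, 135, 139, 133, 120, 112, 103, 94]
c3 [154, 208, 175, 106, 68, 52, 51, 52, 49, 38, 34, 53, 96, 183, 220, 168, 87, 58, 89, 120, 128, 127, 129, 129, 133, 139, 145, 140, 128, 117, 107, 99]
p1 [57, 52, 42, 31, 34, 95, 180, 218, 223, 223, 173, 91, 60, 106, 149, 156, 139, 128, 126, 130, 131, 131, 130, 130, 133, 141, 145, 139, 126, 115, 106, 99]
p7 [54, 44, 32, 26, 78, 174, 219, 224, 222, 182, 107, 56, 89, 167, 180, 157, 137, 127, 126, 128, 131, 132, 131, 131, 134, 141, 145, 139, 126, 115, 106, 99]
```

Request:
step_arm --series '[[[0.02,0,0],0],[[0.06,0,0],0],[[0.1,0,0],0],[[0.1,0,-0.15],0],[[0.1,0,-0.35],0],[[0.1,0,-0.4],0],[[0,0,-0.4],0],[[-0.15,0,-0.4],0],[[-0.3,0,-0.4],0],[[-0.35,0,-0.4],0]]'

```text
time: 18.2
tool_pos: [525.4, 21.9, 273.3]
orientation: [180.0, 0.1, -13.7]
wrist_force: [0.2, 0.7, 0.7]
grip_width: 0.009
grip_force: 0.0
```

Request:
step_arm --series '[[[0,0,0],0],[[0,0,0],0],[[0,0,0],0],[[0,0,0],0],[[0,0,0],0],[[0,0,0],0],[[0,0,0],0],[[0,0,0],0],[[0,0,0],0],[[0,0,0],0]]' --hand 0.55

```text
time: 19.45
tool_pos: [527.0, 21.5, 273.9]
orientation: [180.0, -0.0, -13.8]
wrist_force: [-0.3, -0.0, -0.2]
grip_width: 0.552
grip_force: 0.0
```

Run:
```python
from h import *
S=imaging.read_camera("scene")
cv2.imwrite("pics/c6.png",cv2.cvtColor(cv2.resize(S["img"][150:250,260:380],None,fx=5,fy=5,interpolation=cv2.INTER_CUBIC),cv2.COLOR_RGB2BGR))
s=r.read_state();d=s["tool_pos"][:2]-np.array([527.3,21]);t=np.radians(-13.8);print(s["time"],s["tool_pos"],s["orientation"],s["wrist_force"],"TCP in disp",d@[np.cos(t),np.sin(t)],d@[-np.sin(t),np.cos(t)])
```

```text
19.5 [527.00422021  21.50819202 273.83569286] [ 1.79998497e+02 -8.06885885e-04 -1.38018733e+01] [-0.41878215  0.19574927 -0.16035975] TCP in disp -0.4084626970020535 0.4229693132143188
```

View pics/c6.png

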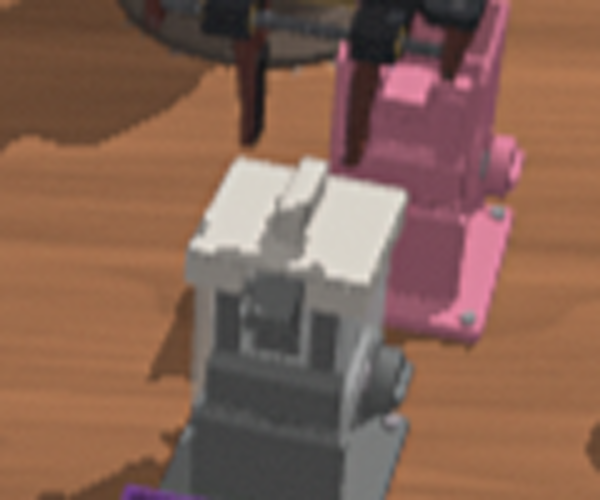

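Request:
step_arm --series '[[[-0.005,0,0.04],0],[[-0.005,0,0.1],0],[[-0.005,0,0.15],0],[[-0.005,0,0.19],0],[[-0.005,0,0.22],0],[[-0.005,0,0.235],0],[[-0.005,0,0.235],0],[[-0.005,0,0.235],0],[[-0.005,0,0.235],0],[[-0.005,0,0.235],0]]'

```text
time: 20.75
tool_pos: [526.1, 21.7, 227.0]
orientation: [-180.0, -0.0, -13.8]
wrist_force: [0.7, -0.1, 1.0]
grip_width: 0.545
grip_force: 0.0
```

Request:
step_arm --series '[[[0,0,0],0],[[0,0,0],0],[[0,0,0],0],[[0,0,0],0],[[0,0,0],0],[[0,0,0],0],[[0,0,0],0],[[0,0,0],0],[[0,0,0],0],[[0,0,0],0]]' --hand 0

```text
time: 22.0
tool_pos: [526.0, 21.8, 226.9]
orientation: [-180.0, -0.0, -13.8]
wrist_force: [-0.6, 0.3, -1.1]
grip_width: 0.177
grip_force: 30.0
```

Request:
step_arm --series '[[[0,0,-0.02],0],[[0,0,-0.05],0],[[0,0,-0.09],0],[[0,0,-0.14],0],[[0,0,-0.2],0],[[0,0,-0.26],0],[[0,0,-0.31],0],[[0,0,-0.35],0],[[0,0,-0.35],0],[[0,0,-0.35],0]]'

```text
time: 23.25
tool_pos: [525.9, 21.7, 296.5]
orientation: [180.0, 0.0, -13.8]
wrist_force: [-0.1, 0.5, -1.0]
grip_width: 0.181
grip_force: 30.0
```

Request:
step_arm --series '[[[0,0.03,0],0],[[0,0.1,0],0],[[0,0.2,0],0],[[0,0.33,0],0],[[0,0.46,0],0],[[0.01,0.59,0],0],[[0.01,0.7,0],0],[[0.01,0.78,0],0],[[0.01,0.82,0],0],[[0.01,0.82,0],0]]'

```text
time: 24.5
tool_pos: [488.8, -138.3, 296.8]
orientation: [-180.0, 0.0, -13.8]
wrist_force: [0.0, -0.6, -0.8]
grip_width: 0.177
grip_force: 30.0
```

Request:
step_arm --series '[[[0,0.03,0],0],[[0,0.1,0],0],[[0,0.2,0.03],0],[[0,0.33,0.1],0],[[0,0.46,0.2],0],[[0.01,0.59,0.3],0],[[0.01,0.7,0.4],0],[[0.01,0.78,0.5],0],[[0.01,0.82,0.55],0],[[0.01,0.82,0.55],0]]'

```text
time: 25.75
tool_pos: [451.2, -298.1, 186.4]
orientation: [-180.0, 0.1, -13.8]
wrist_force: [0.5, -0.4, -1.2]
grip_width: 0.176
grip_force: 30.0
```

Run:
```python
from h import *
S=imaging.read_camera("scene")
cv2.imwrite("pics/c7.png",cv2.cvtColor(cv2.resize(S["img"][130:270,120:340],None,fx=3.6,fy=3.6,interpolation=cv2.INTER_CUBIC),cv2.COLOR_RGB2BGR))
s=r.read_state();print(s["time"],s["tool_pos"],s["orientation"],s["wrist_force"],s["grip_width"])
```

```text
25.8 [ 451.86945306 -297.57987403  187.06281119] [-1.79985231e+02  4.08831458e-04 -1.37990312e+01] [-0.37291669  0.26325895 -1.35443838] 0.1818002862054831
```

View pics/c7.png

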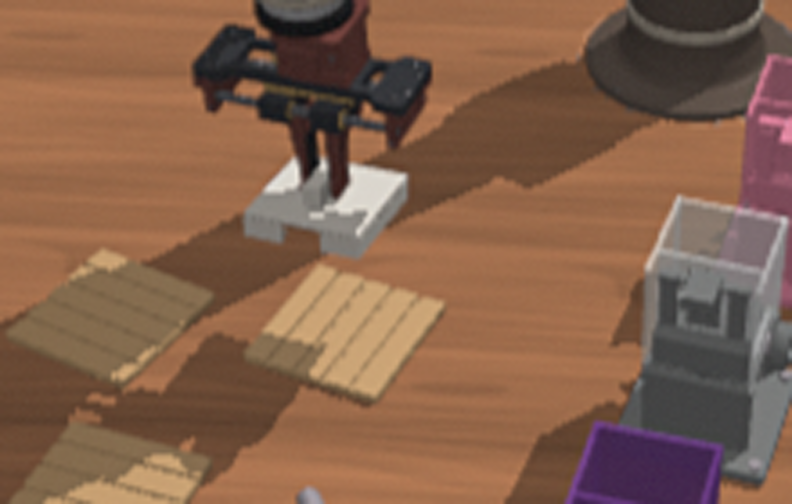

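Request:
step_arm --series '[[[0,0,0.05],0],[[0,0,0.13],0],[[0,0,0.22],0],[[0,0,0.31],0],[[0,0,0.39],0],[[0,0,0.46],0],[[0,0,0.51],0],[[0,0,0.54],0],[[0,0,0.56],0],[[0,0,0.56],0]]'

```text
time: 27.05
tool_pos: [451.7, -297.8, 74.9]
orientation: [180.0, -0.0, -13.8]
wrist_force: [-0.5, -0.2, -0.7]
grip_width: 0.182
grip_force: 30.0
```

Request:
step_arm --series '[[[0,0,0.006],0],[[0,0,0.012],0],[[0,0,0.018],0],[[0,0,0.024],0],[[0,0,0.03],0],[[0,0,0.036],0],[[0,0,0.042],0],[[0,0,0.046],0],[[0,0,0.046],0],[[0,0,0.046],0]]'

```text
time: 28.3
tool_pos: [451.7, -297.8, 65.7]
orientation: [180.0, -0.0, -13.8]
wrist_force: [0.3, -0.1, -0.4]
grip_width: 0.178
grip_force: 30.0
```

Request:
step_arm --series '[[[0,0,0.003],0],[[0,0,0.006],0],[[0,0,0.009],0],[[0,0,0.012],0],[[0,0,0.015],0],[[0,0,0.015],0],[[0,0,0.015],0],[[0,0,0.015],0],[[0,0,0.015],0],[[0,0,0.015],0]]'

```text
time: 29.55
tool_pos: [453.0, -297.8, 63.4]
orientation: [180.0, -0.1, -13.8]
wrist_force: [1.6, 1.8, 5.4]
grip_width: 0.184
grip_force: 30.0
```

Request:
step_arm --series '[[[0,0,0.002],0],[[0,0,0.004],0],[[0,0,0.006],0],[[0,0,0.008],0],[[0,0,0.008],0],[[0,0,0.008],0],[[0,0,0.008],0],[[0,0,0.008],0],[[0,0,0.008],0],[[0,0,0.008],0]]'

```text
time: 30.8
tool_pos: [453.8, -297.9, 62.1]
orientation: [180.0, -0.2, -13.7]
wrist_force: [2.8, 0.8, 7.5]
grip_width: 0.183
grip_force: 30.0
```

Request:
step_arm --series '[[[0,0,0.002],0],[[0,0,0.004],0],[[0,0,0.006],0],[[0,0,0.008],0],[[0,0,0.01],0],[[0,0,0.01],0],[[0,0,0.01],0],[[0,0,0.01],0],[[0,0,0.01],0],[[0,0,0.01],0]]'

```text
time: 32.05
tool_pos: [454.4, -298.2, 60.5]
orientation: [180.0, -0.3, -13.7]
wrist_force: [4.3, 0.4, 7.1]
grip_width: 0.184
grip_force: 30.0
```

Request:
step_arm --series '[[[0,0,0],0],[[0,0,0],0],[[0,0,0],0],[[0,0,0],0],[[0,0,0],0],[[0,0,0],0],[[0,0,0],0],[[0,0,0],0],[[0,0,0],0],[[0,0,0],0]]' --hand 0.55

```text
time: 33.3
tool_pos: [451.7, -297.7, 59.1]
orientation: [180.0, -0.0, -13.8]
wrist_force: [-0.5, -0.9, 0.0]
grip_width: 0.549
grip_force: 0.0
```

Request:
step_arm --series '[[[0,0,-0.03],0],[[0,0,-0.1],0],[[0,0,-0.25],0],[[0,0,-0.45],0],[[0,0,-0.65],0],[[0,0,-0.8],0],[[-0.2,0,-0.8],0],[[-0.4,0.2,-0.8],0],[[-0.5,0.4,-0.8],0],[[-0.5,0.5,-0.8],0]]'

```text
time: 34.55
tool_pos: [328.4, -372.8, 220.6]
orientation: [179.9, -0.1, -14.0]
wrist_force: [-0.2, 0.1, -0.6]
grip_width: 0.548
grip_force: 0.0
```

Run:
```python
from h import *
S=imaging.read_camera("scene");T=imaging.read_camera("top")
a=cv2.resize(S["img"][170:270,130:240],(440,400),interpolation=cv2.INTER_CUBIC);b=cv2.resize(T["img"][215:305,315:405],(400-40,360),interpolation=cv2.INTER_CUBIC)
b=cv2.copyMakeBorder(b,0,40,0,0,0)
cv2.imwrite("pics/c8.png",cv2.cvtColor(np.hstack([a,b]),cv2.COLOR_RGB2BGR))
s=r.read_state();print(s["time"],s["tool_pos"],s["wrist_force"])
# expected plate corners at coaster centre, yaw -13.8
print("coaster centre px",proj(T,[451,-297,33]),proj(S,[451,-297,33]))
```

```text
34.65 [ 329.61018591 -372.99122111  220.19936738] [ 0.07664306 -0.13673114  0.0088076 ]
coaster centre px [[363.5850381  260.74002753]] [[215.09426908 215.54749599]]
```

View pics/c8.png

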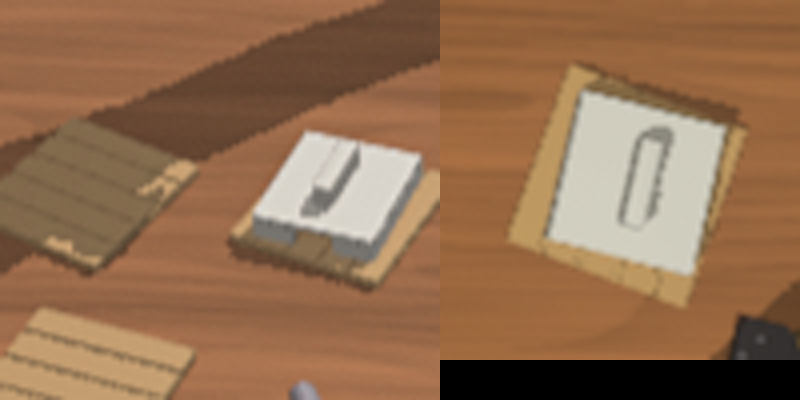

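```bash
python3 -c "
from bench import r
print(r.job_done())"
```

```text
the job is handed in; nothing more can be done
None
```

The lid popped with the tab held, was lifted off, and now lies flat, right way up and near the middle of the robot's leftmost coaster; I handed the job in at about 35 s (no verdict was returned). I noticed the pop late and pressed the tab to about 11 N (limit 15 N).

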